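# Lay out a breadboard build on the radio bench

## Task

Slide the top plywood board off the stack, without lifting it or shifting the two boards below, across onto the empty bay of the stand until it is square against the stop strip, then turn the latch all the way over its edge. Then take every part out of the compartmented bin and lay it out on that board: the chunky transformers resting on the half next to the stop strip, the slim finned heat sinks on the half next to the stack, whichever side up. Leave the spool, screwdriver and meter where they are.

Things in the scene. Friction and masses are not known exactly. Their poses are not given: they have to be found in the camera images.
- stand: fixed grey layout stand on the bench, 284 long (its x) x 210 wide (its y). Origin: on the bench top at the step between its two bays. On its -x side the stack bay, floor 4 high, carries the stack of boards; on its +x side the empty layout bay, a solid step 26 high from x = 0 to x = 134, ends in an aluminium stop strip (face at x = 134, top 34 high). z up. A board home against the strip has its centre at x = 69, y = 0
- board_top: top plywood board of the stack of three, 130 (x) x 200 (y) x 12 thick, 0.22 kg, loose; origin at the centre of its underside, z up, axes nearly those of the stand. At the start its underside is 28 above the bench, 2 higher than the layout bay
- board_mid: middle board of the stack, same size, underside 16 above the bench
- board_low: lowest board of the stack, same size, underside 4 above the bench
- latch (a joint): steel turn-latch on an upright pivot beside the layout bay, rad: 0 = its bar lies beside the board, pointing to the stand's -x; it turns clockwise seen from above; 1.57 = end stop, bar pointing to the stand's +y, across the edge of a board that is home. Light friction, stays where left. The bar is 13 wide, 6 thick, 48 from the pivot to its tip, 43.5 to 49.5 above the bench (a board in the layout bay has its top at 38, during the slide at 40)
- latch_pivot (a point): axis of the turn-latch, on the stand at x = 69, y = -119, 43.5 above the bench
- latch_pin (a point): middle of the latch's black round upright finger pin, 9 in diameter, 38 from the pivot, standing free from 49.5 to 72.5 above the bench; this point is 63.5 above the bench
- bin: fixed grey plastic parts bin with 3 (x) x 3 (y) compartments, 214 (x) x 214 (y) outside, walls 16 high over the bench, floor 4 thick; compartments 66 x 66 with centres at x, y = -70, 0, 70. Origin at the centre of its underside. Each part starts in a compartment of its own
- transformer0: small mains transformer, a chunky block: dark laminated core 36 (x) x 22 (y) x 28 (z) with a brown coil 22 x 30 x 20 through it, standing out 4 on either y side; 0.1 kg; origin at its centre; starts with z up. May be absent
- heatsink0: finned aluminium heat sink, a slim bar 50 (x) x 18 (y) x 26 (z, fins up); 0.05 kg; origin at its centre; starts with z up. May be absent
- transformer1: small mains transformer, a chunky block: dark laminated core 36 (x) x 22 (y) x 28 (z) with a brown coil 22 x 30 x 20 through it, standing out 4 on either y side; 0.1 kg; origin at its centre; starts with z up. May be absent
- heatsink1: finned aluminium heat sink, a slim bar 50 (x) x 18 (y) x 26 (z, fins up); 0.05 kg; origin at its centre; starts with z up. May be absent
- transformer2: small mains transformer, a chunky block: dark laminated core 36 (x) x 22 (y) x 28 (z) with a brown coil 22 x 30 x 20 through it, standing out 4 on either y side; 0.1 kg; origin at its centre; starts with z up. May be absent
- heatsink2: finned aluminium heat sink, a slim bar 50 (x) x 18 (y) x 26 (z, fins up); 0.05 kg; origin at its centre; starts with z up. May be absent
- transformer3: small mains transformer, a chunky block: dark laminated core 36 (x) x 22 (y) x 28 (z) with a brown coil 22 x 30 x 20 through it, standing out 4 on either y side; 0.1 kg; origin at its centre; starts with z up. May be absent
- spool: bystander: solder spool 48 across, 30 high, standing on the bench; origin under its centre
- screwdriver: bystander: screwdriver lying on the bench
- meter: bystander: hand-held meter, 75 x 140 x 34, lying on the bench; origin under its centre
Things that resemble listed ones, but are neither listed nor needed, are in the scene too. What is shaped like the transformer1 but turquoise is not meant.

How it is judged (in metres and radians):
On the way, in this order (a step that is already met when the one before it is completed fails the run):
1. the top board lies in the layout bay, home against the stop strip (x of board_top in the frame of stand above 0.06 m and y of board_top in the frame of stand between -0.014 and 0.014 m and z of board_top in the frame of stand below 0.029 m and angle between the x axis of board_top and the x axis of stand, either way round below 0.1 rad), for 0.2 s.
2. the latch is turned over the board's edge (all of step 1 and value of joint latch above 1.35 rad), for 0.2 s.
At the end, for the whole second after the job is handed in: Top board home in the layout bay (within 9 mm of the strip, 14 mm sideways, 0.1 rad), latch past 1.35 rad, every part present at rest directly on that board, its centre at least 4 mm inside its half (transformers by the strip, heat sinks by the stack) and 2 mm inside the edges (all of step 2 and x of transformer0 in the frame of board_top between 0.004 and 0.063 m and y of transformer0 in the frame of board_top between -0.098 and 0.098 m and z of transformer0 in the frame of board_top between 0.018 and 0.04 m and linear speed of each of transformer0, transformer1, transformer2, transformer3, heatsink0, heatsink1, heatsink2 below 0.02 m/s and x of transformer1 in the frame of board_top between 0.004 and 0.063 m and y of transformer1 in the frame of board_top between -0.098 and 0.098 m and z of transformer1 in the frame of board_top between 0.018 and 0.04 m and x of transformer2 in the frame of board_top between 0.004 and 0.063 m and y of transformer2 in the frame of board_top between -0.098 and 0.098 m and z of transformer2 in the frame of board_top between 0.018 and 0.04 m and x of transformer3 in the frame of board_top between 0.004 and 0.063 m and y of transformer3 in the frame of board_top between -0.098 and 0.098 m and z of transformer3 in the frame of board_top between 0.018 and 0.04 m and x of heatsink0 in the frame of board_top between -0.063 and -0.004 m and y of heatsink0 in the frame of board_top between -0.098 and 0.098 m and z of heatsink0 in the frame of board_top between 0.018 and 0.04 m and x of heatsink1 in the frame of board_top between -0.063 and -0.004 m and y of heatsink1 in the frame of board_top between -0.098 and 0.098 m and z of heatsink1 in the frame of board_top between 0.018 and 0.04 m and x of heatsink2 in the frame of board_top between -0.063 and -0.004 m and y of heatsink2 in the frame of board_top between -0.098 and 0.098 m and z of heatsink2 in the frame of board_top between 0.018 and 0.04 m); the robot touches nothing.
It fails at once if the two lower boards are shifted more than 15 mm (distance of any of board_mid, board_low from where it was at the start of the episode above 0.015 m).
It fails at once if the top board is lifted more than 15 mm instead of slid (z of board_top in the frame of stand above 0.043 m).
It fails at once if the solder spool, screwdriver or meter is moved more than 30 mm (distance of any of spool, screwdriver, meter from where it was at the start of the episode above 0.03 m).
Of transformer0, transformer1, transformer2, transformer3, heatsink0, heatsink1, heatsink2 only 5 to 7 are there at a start; the rules pass over those that are not, and their reading is None.
At some moment in a run one of transformer0, transformer1, transformer2, transformer3, heatsink0, heatsink1, heatsink2 may be knocked a few centimetres aside while the robot is not near it.
Once in a run the grip may slacken for a moment while it holds something.
It also fails if it takes over 210 s, if anything falls off the work surface, if the arm or the gripper's body presses on something with over 40 N, if the wrist force passes 120 N, or if a joint passes its speed limit or range.

## Robot

A 6-joint arm with a two-finger parallel gripper is mounted at the origin on the work surface. World frame = base frame: x ahead of the robot, y to its left, z up, the work surface at z = 0. Lengths are in m, angles in degrees, forces in N, time in s.
With the tool pointing down it reaches from about 0.375 to 0.75 m from the base axis. Payload 9 kg.
Tool frame: the origin (TCP) lies where the fingers leave the gripper's body, on its centre line; the fingertips stand 73 mm ahead of it and the grasp point (between the pads) lies 54 mm ahead of it (robot.tip_reach is the distance from the TCP to the fingertips, in m); z points along the fingers, y is the direction in which the jaws open and shut (so a half turn about z gives the same grasp; the last joint's range is limited). The gripper opens to 85 mm and grips with 20 to 120 N. Pads are 22 mm wide; open, the fingers measure 114 mm over their backs; the gripper's body (76 mm by 85 mm) begins 54 mm behind the grasp point. The pads swing forward as they close: fully open they stand 13 mm farther back than shut.
Start: joints at [-87.875, 5.964, 5.575, 89.605, 0, 77.527], TCP at [0.151, -0.581, 0.304] pointing down, gripper open.
Joint ranges: [-171.21, 171.21], [-48.23, 106.86], [-62.78, 66.21], [-105.2, 120.99], [-86.42, 89.51], [-180, 180]. Speed limits (degrees/s): [127.2, 127.2, 147.25, 180, 180, 180].

## Interface

Orientations are given as [roll, pitch, yaw] about the fixed x, y, z axes, in that order (R = Rz(yaw) Ry(pitch) Rx(roll)).
In Python, from plant import robot gives the robot as it stands. Calls block until the motion is done:
- robot.move_pose(position, orientation): joint-space move of the TCP to a pose.
- robot.line_to(position, vel=0.15, rotation=None, guard=None): straight line of the TCP; rotation=None keeps the orientation; vel is the mean speed in m/s. With guard (N) it stops when the force on the tool has changed by that much, and returns True; else False.
- robot.goto_joints(angles): joint-space move.
- robot.set_gripper(opening): finger opening in m; the grip force is fixed at half the most; returns when the fingers have stopped.
- robot.pause(seconds).
- robot.ik(position, orientation): joint angles nearest the present ones, or None.
- robot.observe(): the state.
- robot.grab_frame(name): name is "scene" or "top"; returns the picture (384x512x3 uint8, blue, green, red); there is no depth.
- robot.get_calibration(name): a dict with "vertical_fov" (degrees; the focal length in pixels is half the picture's height over the tangent of half this angle, whatever the lens; pixels are square), "cx", "cy" (the principal point, pixels), "rvec" (rotation vector, rad) and "tvec" (3), from world to camera coordinates, as OpenCV has them. Camera axes: x right, y down, z forward; pixel columns grow to the right and rows downward; lengths in m; the calibration is good to about 2 mm. A picture is of the moment at which its call begins. get_calibration takes no time and is no camera call.
A pose or a line that the arm cannot do raises robot.IKError and nothing moves.
- robot.job_done(): hands the job in, once; it reports no verdict.
The state is a dict: "time": time; "q": joint angles; "qvel": joint speeds; "joint_torque": joint torques, N m; "tool_pos": TCP position; "tcp_rot": TCP orientation; "ft_force": force on the tool from outside, world axes, zero at the start; "torque": the same for the moment, N m; "gripper_width": finger opening in m.
Only numpy, scipy, OpenCV 4.12 (cv2) and the standard library are available. Lean on these libraries where they do the work, as an engineer would, in place of code of your own. Each camera call takes 0.05 s, during which the arm holds its last target. There are 200 camera calls.

## Working session

There is one attempt and no reset: what is moved stays moved. The work goes in short steps, each a Python script; the robot and the scene stay as the last script left them, time stands still between calls to the robot, and variables do not carry over. Pictures are saved under pics/ and viewed, about 12 in all and at most 16, crops included, and the job is handed in when it is done.

```bash
ls; mkdir -p pics; python3 - <<'E'
from plant import robot
import cv2
for n in("scene","top"):
    f=robot.grab_frame(n); cv2.imwrite(f"pics/{n}0.png",f); print(n,{k:(v if isinstance(v,(int,float)) else list(map(float,v))) for k,v in robot.get_calibration(n).items()})
o=robot.observe();print(o['tool_pos'],o['tcp_rot'],o['time'],robot.tip_reach)
E
```

```text
pics
scene {'vertical_fov': 49.9468008973557, 'cx': 254.52031765949212, 'cy': 197.2137489731439, 'rvec': [0.6809882251821902, 2.5820649230621124, -1.2010844579341486], 'tvec': [0.5178673023554916, -0.12310709668902885, 1.160433359281916]}
top {'vertical_fov': 48.15641423360886, 'cx': 252.27323499118103, 'cy': 197.90691585950782, 'rvec': [2.1423203195952962, -2.1587150396054344, 0.11469133818098508], 'tvec': [-0.011739731735024751, 0.5716163919932973, 0.9007076017757809]}
[ 0.15121781 -0.58042223  0.30321493] [-1.79934774e+02 -1.28316086e-02  1.45978158e+01] 0.1 0.0726
```

View pics/top0.png

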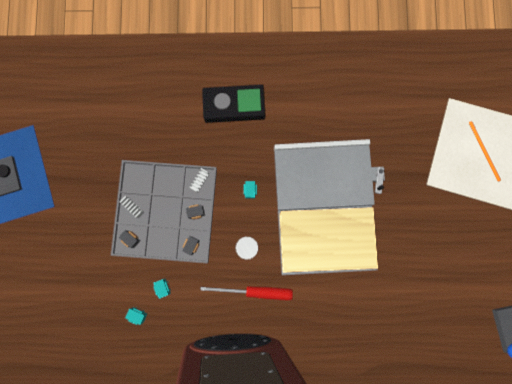

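View pics/scene0.png

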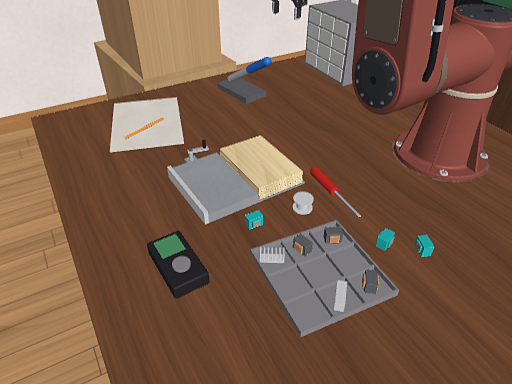

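The top view has the robot at the bottom, with stand +x pointing up. The stand is at (325,205), its strip along the upper edge at y≈145 and the latch at (379,180). The bin is at (165,212).

Candidates:
- **Transformers:** (195,212), (129,239), (191,245)
- **Heat sinks:** (200,180), (130,206)
- **Turquoise decoys on the bench, not wanted:** (250,189), (161,288), (135,316)

Next I check with close crops and measure.

```bash
cat >h.py <<'E'
import cv2, numpy as np
from plant import robot
def cam(n):
    c=robot.get_calibration(n); f=192/np.tan(np.radians(c["vertical_fov"]/2))
    K=np.array([[f,0,c["cx"]],[0,f,c["cy"]],[0,0,1]]); R=cv2.Rodrigues(np.array(c["rvec"],float))[0]
    return K,R,np.array(c["tvec"],float).ravel()
def ray(n,uv,z):
    K,R,t=cam(n); C=-R.T@t; uv=np.atleast_2d(uv).astype(float)
    d=(R.T@np.linalg.inv(K)@np.c_[uv,np.ones(len(uv))].T).T
    return (C+d*((z-C[2])/d[:,2])[:,None])[:,:2]
def proj(n,p):
    K,R,t=cam(n); return cv2.projectPoints(np.atleast_2d(p).astype(float),cv2.Rodrigues(R)[0],t,K,None)[0][:,0]
def parts(img,poly):
    "contours in a pixel polygon of things unlike the grey bin"
    m=np.zeros(img.shape[:2],np.uint8); cv2.fillPoly(m,[np.int32(poly)],255)
    hsv=cv2.cvtColor(img,cv2.COLOR_BGR2HSV)
    return m,hsv
E
python3 - <<'E'
from h import *
im=cv2.imread('pics/top0.png'); hsv=cv2.cvtColor(im,cv2.COLOR_BGR2HSV)
a=cv2.resize(im[132:284,262:392],None,fx=3.8,fy=3.8,interpolation=cv2.INTER_CUBIC);cv2.imwrite('pics/c_stand.png',a)
a=cv2.resize(im[155:270,105:225],None,fx=5,fy=5,interpolation=cv2.INTER_CUBIC);cv2.imwrite('pics/c_bin.png',a)
for p in [(20,200),(165,212),(325,205)]: print(p,hsv[p[1],p[0]])
m=((hsv[...,0]>15)&(hsv[...,0]<35)&(hsv[...,1]>60)&(hsv[...,2]>150)).astype(np.uint8); m[:130]=0
cs=max(cv2.findContours(m,0,2)[0],key=cv2.contourArea); b=cv2.boxPoints(cv2.minAreaRect(cs)); print(b, ray('top',b,.04), ray('top',b,.04).mean(0))
# bin
g=cv2.inRange(hsv,(0,0,60),(179,50,200)); g[:,:100]=0;g[:,225:]=0;g[:150]=0;g[275:]=0
cs=max(cv2.findContours(g,0,2)[0],key=cv2.contourArea); b=cv2.boxPoints(cv2.minAreaRect(cs)); print('bin',b,ray('top',b,.016),ray('top',b,.016).mean(0))
E
```

```text
(20, 200) [107 169 157]
(165, 212) [135   4 136]
(325, 205) [102   8 156]
[[279.19803 210.48503]
 [374.76266 206.55772]
 [377.29788 268.24805]
 [281.73325 272.17535]] [[ 0.54306732 -0.07405036]
 [ 0.54987049 -0.27948436]
 [ 0.41884754 -0.27940409]
 [ 0.41183152 -0.07754459]] [ 0.48090422 -0.17762085]
bin [[110.579315 255.04828 ]
 [118.627594 158.46898 ]
 [216.20001  166.60004 ]
 [208.15173  263.17932 ]] [[0.44998187 0.29656334]
 [0.66624885 0.28562106]
 [0.64538561 0.06474789]
 [0.43098212 0.08157209]] [0.54814961 0.1821261 ]
```

View pics/c_stand.png

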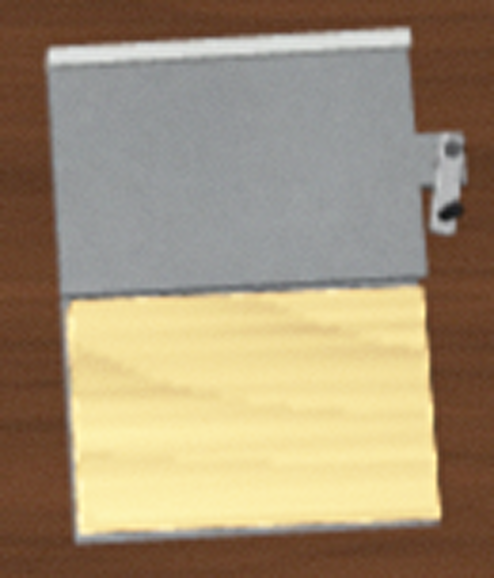

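View pics/c_bin.png

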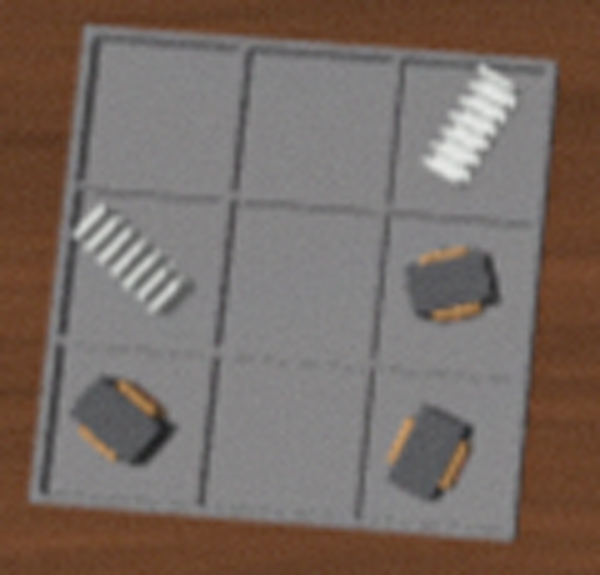

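The crop confirms three transformers (orange coils), two heat sinks (white fins), and no turquoise parts in the bin. The latch pivot is at pixel ≈(381,171) and its pin at ≈(380,187). Next I fit the stand pose and detect the parts.

```bash
cat >>h.py <<'E'
def fit2(P,Q):
    "rigid 2D fit Q=R(th)P+t"
    P,Q=np.array(P,float),np.array(Q,float); p,q=P-P.mean(0),Q-Q.mean(0)
    th=np.arctan2((p[:,0]*q[:,1]-p[:,1]*q[:,0]).sum(),(p*q).sum())
    R=np.array([[np.cos(th),-np.sin(th)],[np.sin(th),np.cos(th)]]); t=Q.mean(0)-R@P.mean(0)
    return th,R,t,np.linalg.norm((R@P.T).T+t-Q,axis=1)
def blobs(m,amin):
    return [c for c in cv2.findContours(m.astype(np.uint8),0,cv2.CHAIN_APPROX_NONE)[0] if cv2.contourArea(c)>=amin]
def detect(img,poly,zb):
    """transformers/heatsinks inside pixel polygon, standing on height zb -> [(kind,xy,jaw angle deg,uv,area)]"""
    reg=np.zeros(img.shape[:2],np.uint8); cv2.fillPoly(reg,[np.int32(poly)],1)
    hsv=cv2.cvtColor(img,cv2.COLOR_BGR2HSV); H,S,V=[hsv[...,i].astype(int) for i in range(3)]
    orange=(S>70)&(H<25)&(V>70); out=[]
    dark=((V<95)|orange)&(reg>0)
    dark=cv2.morphologyEx(dark.astype(np.uint8),cv2.MORPH_OPEN,np.ones((4,4)))
    for c in blobs(dark,70):
        m=np.zeros_like(reg); cv2.drawContours(m,[c],-1,1,-1); mm=cv2.moments(m,True); uv=[mm['m10']/mm['m00'],mm['m01']/mm['m00']]
        k=cv2.dilate(m,np.ones((3,3)))*orange; n,_,st,ce=cv2.connectedComponentsWithStats(k.astype(np.uint8)); o=np.argsort(-st[1:,4])[:2]+1
        xy=ray('top',uv,zb+.014)[0]; ang=None
        if len(o)==2 and st[o,4].min()>=4:
            w=ray('top',ce[o],zb+.024); ang=np.degrees(np.arctan2(*(w[1]-w[0])[::-1]))%180; 
        elif len(o): ang=np.degrees(np.arctan2(*(ray('top',ce[o[0]],zb+.024)[0]-ray('top',uv,zb+.024)[0])[::-1]))%180
        out.append(('T',xy,ang,uv,mm['m00'],len(o)))
    br=((V>175)&(S<60)&(reg>0)).astype(np.uint8); br=cv2.morphologyEx(br,cv2.MORPH_CLOSE,np.ones((5,5)))
    for c in blobs(br,60):
        r=cv2.minAreaRect(c); w=ray('top',cv2.boxPoints(r),zb+.026); e=[w[1]-w[0],w[2]-w[1]]; s=min(e,key=np.linalg.norm)
        out.append(('H',ray('top',r[0],zb+.018)[0],np.degrees(np.arctan2(s[1],s[0]))%180,r[0],cv2.contourArea(c),[np.linalg.norm(v).round(3) for v in e]))
    return out
BIN=[(119,158),(219,165),(210,266),(109,258)]
E
python3 - <<'E'
from h import *
f=lambda x,y:(262+(x+.5)/3.8-.5,132+(y+.5)/3.8-.5)
P=[];Q=[]
for uv,z,p in [((50,66),.034,(134,105)),((410,46),.034,(134,-105)),((62,296),.026,(0,105)),((426,278),.026,(0,-105)),((78,543),.004,(-134,105)),((440,522),.004,(-134,-105)),((452,148),.0495,(69,-119))]:
    Q.append(ray('top',f(*uv),z)[0]);P.append(np.array(p)/1000)
th,R,t,r=fit2(P,Q); print(np.degrees(th),t,r.round(4))
print('board in stand',R.T@(np.array([.481,-.1776])-t),'pin',(R.T@(ray('top',f(450,210),.0635)[0]-t)))
pi=R.T@(np.array([0,0])-t);print('home',R@[.069,0]+t)
for d in detect(cv2.imread('pics/top0.png'),BIN,.004): print(d)
E
```

```text
2.8975990297064578 [ 0.54910534 -0.17740637] [0.0026 0.0015 0.0028 0.0013 0.0051 0.0049 0.0025]
board in stand [-0.06802805  0.00324941] pin [ 0.03439874 -0.11044321]
home [ 0.61801712 -0.17391834]
('T', array([0.48218255, 0.25009672]), np.float64(3.555017619159363), [131.75816993464053, 240.16339869281046], 153.0, 1)
('H', array([0.55741236, 0.25602871]), np.float64(135.72179057257324), (129.50001525878906, 206.00003051757812), 114.0, [np.float64(0.017), np.float64(0.049)])
('H', array([0.61480768, 0.10278441]), np.float64(59.091948568388915), (198.80569458007812, 179.7616424560547), 160.0, [np.float64(0.05), np.float64(0.021)])
```

```bash
python3 - <<'E'
from h import *
im=cv2.imread('pics/top0.png'); hsv=cv2.cvtColor(im,cv2.COLOR_BGR2HSV)
for u,v in [(195,212),(191,245),(129,239)]: print(hsv[v-2:v+3,u-2:u+3,2].tolist())
print(hsv[218,196],hsv[206,194], hsv[202:224,195].tolist())
f=lambda x,y:(262+(x+.5)/3.8-.5,132+(y+.5)/3.8-.5)
P=[];Q=[]
for uv,z,p in [((50,66),.034,(134,105)),((410,46),.034,(134,-105)),((62,296),.026,(0,105)),((426,278),.026,(0,-105)),((452,148),.0495,(69,-119))]:
    Q.append(ray('top',f(*uv),z)[0]);P.append(np.array(p)/1000)
th,R,t,r=fit2(P,Q); print(np.degrees(th),t,r.round(4))
print('board in stand',R.T@(np.array([.481,-.1776])-t),'pin',(R.T@(ray('top',f(450,210),.0635)[0]-t)))
E
```

```text
[[89, 88, 92, 93, 92], [90, 96, 90, 93, 93], [94, 93, 92, 93, 94], [90, 93, 90, 87, 89], [93, 88, 88, 91, 93]]
[[93, 91, 92, 93, 96], [89, 93, 96, 96, 90], [90, 95, 96, 89, 90], [92, 91, 92, 89, 93], [94, 91, 95, 90, 88]]
[[90, 93, 88, 89, 94], [90, 92, 89, 90, 88], [93, 93, 90, 91, 91], [92, 89, 90, 91, 92], [93, 94, 92, 90, 98]]
[ 13 113 145] [ 15  83 145] [[110, 6, 136], [150, 2, 137], [14, 51, 150], [15, 103, 169], [14, 81, 139], [130, 8, 93], [120, 11, 97], [105, 6, 90], [100, 8, 92], [150, 3, 90], [105, 6, 92], [120, 6, 90], [132, 14, 88], [150, 6, 91], [14, 81, 123], [16, 123, 159], [14, 123, 137], [2, 27, 124], [0, 4, 133], [135, 7, 138], [0, 2, 134], [15, 4, 136]]
2.593487531848836 [ 0.551186 -0.17681 ] [0.0007 0.0003 0.0001 0.0009 0.001 ]
board in stand [-0.07014986  0.00238669] pin [ 0.03287894 -0.11076068]
```

```bash
sed -i 's/V<95/V<112/; s/(S>70)&(H<25)/(S>55)\&(H<25)/' h.py; cat >>h.py <<'E'
TH=2.593; TS=np.array([.5512,-.1768]); _c,_s=np.cos(np.radians(TH)),np.sin(np.radians(TH)); RS=np.array([[_c,-_s],[_s,_c]])
def W(x,y,z): return [*(RS@[x,y]+TS),z]
def S(p): return RS.T@(np.array(p[:2])-TS)
def st(msg=''):
    o=robot.observe(); print(msg,'t%.1f'%o['time'],'stand',S(o['tool_pos']).round(4),'z%.4f'%o['tool_pos'][2],'F',np.round(o['ft_force'],1),'w%.4f'%o['gripper_width']); return o
E
python3 - <<'E'
from h import *
for d in detect(cv2.imread('pics/top0.png'),BIN,.004): print(d)
robot.set_gripper(.06); print(robot.tip_reach)
robot.move_pose(W(-.168,.0024,.18),[180,0,TH])
robot.line_to(W(-.168,.0024,.09))
print(robot.line_to(W(-.168,.0024,.055),vel=.02,guard=3)); o=st('bench'); r=o['tool_pos'][2]
robot.set_gripper(.06)
robot.line_to(W(-.168,.0024,r+.033),vel=.08); st()
print(robot.line_to(W(-.10,.0024,r+.033),vel=.05,guard=15)); st('part')
robot.pause(.1);cv2.imwrite('pics/p1.png',cv2.resize(robot.grab_frame('scene')[110:240,130:350],None,fx=3,fy=3))
E
```

```text
('T', array([0.46839023, 0.11771704]), np.float64(64.93052709265905), [191.68859649122808, 246.05701754385964], 228.0, 2)
('T', array([0.48315757, 0.25349197]), np.float64(136.73340716977276), [130.23529411764707, 239.72941176470587], 255.0, 2)
('T', array([0.54167171, 0.10817964]), np.float64(5.735545900317118), [196.3409090909091, 212.70909090909092], 220.0, 2)
('H', array([0.55741236, 0.25602871]), np.float64(135.72179057257324), (129.50001525878906, 206.00003051757812), 114.0, [np.float64(0.017), np.float64(0.049)])
('H', array([0.61480768, 0.10278441]), np.float64(59.091948568388915), (198.80569458007812, 179.7616424560547), 160.0, [np.float64(0.05), np.float64(0.021)])
0.0726
True
bench t4.1 stand [-0.168   0.0024] z0.0675 F [-1.7  1.1  8.1] w0.0606
 t4.9 stand [-0.1679  0.0024] z0.1005 F [ 1.  -0.6 -0.4] w0.0599
False
part t6.4 stand [-0.1     0.0023] z0.1007 F [-0.8  0.2 -0.2] w0.0600
```

View pics/p1.png

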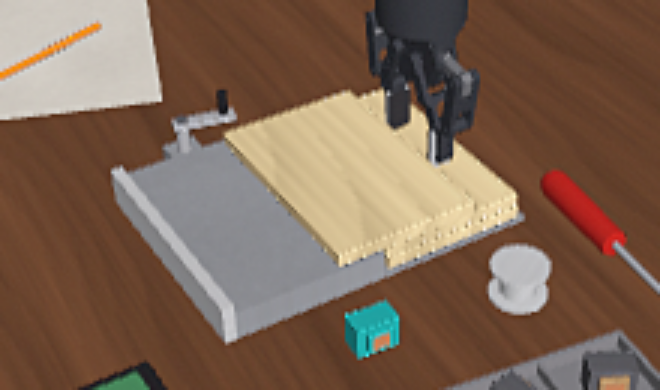

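The crop shows the top board sliding square, with the lower two still in place. I continue until it meets the strip.

```bash
python3 - <<'E'
from h import *
print(robot.line_to(W(-.03,.001,.1005),vel=.06,guard=15)); st()
print(robot.line_to(W(.006,.001,.1005),vel=.03,guard=12)); st('home?')
robot.pause(.3)
robot.line_to(W(-.06,.001,.1005),vel=.1); robot.line_to(W(-.06,.001,.2),vel=.2); robot.set_gripper(0)
robot.move_pose(W(-.06,-.2,.2),[180,0,TH]); st()
f=robot.grab_frame('top'); cv2.imwrite('pics/t2.png',f); hsv=cv2.cvtColor(f,cv2.COLOR_BGR2HSV)
cv2.imwrite('pics/t2c.png',cv2.resize(f[132:284,262:402],None,fx=3.8,fy=3.8,interpolation=cv2.INTER_CUBIC))
E
```

```text
False
 t7.8 stand [-0.0301  0.0009] z0.1006 F [-0.6 -0.5 -0.6] w0.0599
True
home? t8.7 stand [-0.0061  0.0012] z0.0997 F [-1.3  0.   1.5] w0.0598
 t11.7 stand [-0.06   -0.1993] z0.1998 F [0.1 0.5 0.5] w0.0001
```

View pics/t2c.png

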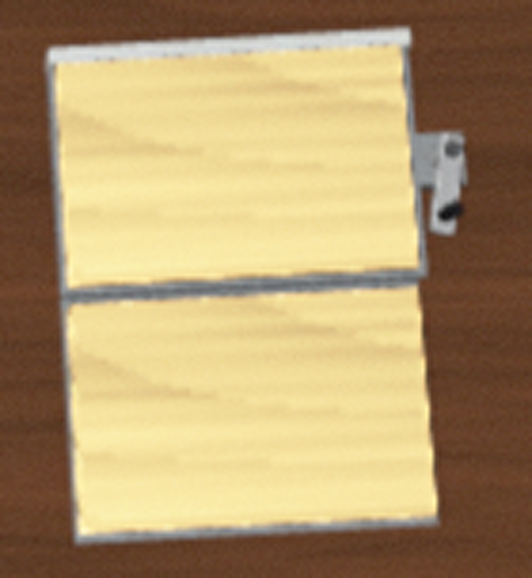

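The board sits against the strip and square. The latch bar is about 12° open, with its pin at crop (450,210). I now turn the latch.

```bash
python3 - <<'E'
from h import *
def P(phi,d,z): 
    p=np.array([.069,-.119])+.038*np.array([-np.cos(phi),np.sin(phi)])-d*np.array([np.sin(phi),np.cos(phi)]); return W(*p,z)
Y=lambda phi:[180,0,TH+90-np.degrees(phi)]
y0=Y(.15)
robot.move_pose(P(.15,.034,.2),y0)
robot.line_to(P(.15,.034,.1285),vel=.12)
robot.line_to(P(.15,.0175,.1285),vel=.06,guard=15); st('near')
for phi in np.radians(np.arange(15,91,12.5)):
    g=robot.line_to(P(phi,.0155,.1285),vel=.05,rotation=Y(phi),guard=25)
    st('%.2f %s'%(phi,g))
g=robot.line_to(P(np.pi/2,.0135,.1285),vel=.03,rotation=Y(np.pi/2),guard=12); st('end %s'%g)
robot.line_to(P(np.pi/2,.03,.1285),vel=.1); robot.line_to(P(np.pi/2,.03,.2),vel=.2)
robot.set_gripper(.06)
robot.move_pose([.45,.0,.25],[180,0,TH]); st()
f=robot.grab_frame('top'); cv2.imwrite('pics/t3.png',f)
cv2.imwrite('pics/t3c.png',cv2.resize(f[130:280,105:400],None,fx=2.6,fy=2.6,interpolation=cv2.INTER_CUBIC))
for d in detect(f,BIN,.004): print(d)
E
```

```text
near t14.1 stand [ 0.0291 -0.1301] z0.1289 F [-0.4  0.6  0. ] w-0.0001
0.26 False t14.4 stand [ 0.0283 -0.1242] z0.1286 F [ 0.1 -0.4 -0.8] w0.0001
0.48 False t14.7 stand [ 0.0281 -0.1155] z0.1285 F [-0.2  0.7  0.7] w0.0001
0.70 False t15.1 stand [ 0.0299 -0.1067] z0.1285 F [ 1.4 -0.5 -0.7] w-0.0000
0.92 False t15.5 stand [ 0.0335 -0.0985] z0.1285 F [ 0.6  0.  -0.3] w-0.0001
1.13 False t15.8 stand [ 0.0388 -0.0914] z0.1285 F [ 0.2 -0.2  0.1] w-0.0000
1.35 False t16.2 stand [ 0.0455 -0.0855] z0.1285 F [-0.4 -0.5  0.2] w-0.0002
1.57 False t16.6 stand [ 0.0534 -0.0812] z0.1285 F [ 0.3 -0.4  1.6] w-0.0000
end False t16.8 stand [ 0.0546 -0.0811] z0.1284 F [-4.7  0.4  3.1] w0.0002
 t19.4 stand [-0.0926  0.1806] z0.2501 F [ 0.   0.3 -0.3] w0.0602
('T', array([0.48279122, 0.2533208 ]), np.float64(135.96129362189888), [130.308, 239.896], 250.0, 2)
('T', array([0.50925555, 0.13600882]), np.float64(70.70518847196061), [183.6092555331992, 227.46438631790744], 4970.0, 2)
('H', array([0.55685132, 0.25545679]), np.float64(135.72179057257324), (129.75001525878906, 206.25003051757812), 123.5, [np.float64(0.017), np.float64(0.051)])
('H', array([0.62254001, 0.0983941 ]), np.float64(57.35641925206805), (200.8033905029297, 176.3146209716797), 103.5, [np.float64(0.034), np.float64(0.02)])
```

View pics/t3c.png

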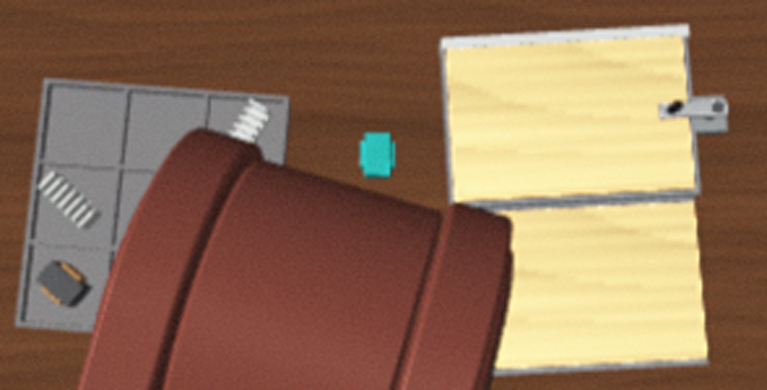

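The latch bar now lies across the board edge and made contact at the end stop. Here the arm hides the bin, so I use the clear look pose and plan grasps with a wall check.

```bash
cat >>h.py <<'E'
LOOK=W(-.06,-.2,.2)
BX=np.array([.548,.182]); BA=np.radians(-4.3)   # bin pose
def wallgap(xy,jaw,op):
    "smallest gap of the open fingers to the compartment's walls"
    a=np.radians(jaw); j=np.array([np.cos(a),np.sin(a)]); n=np.array([-j[1],j[0]])
    R=np.array([[np.cos(BA),-np.sin(BA)],[np.sin(BA),np.cos(BA)]]); l=R.T@(xy-BX); c=np.round(l/.07)*.07
    pts=[R.T@(xy+s*(op/2+.0145)*j+k*.011*n-BX)-c for s in(-1,1) for k in(-1,1)]
    return round(.033-np.abs(pts).max(),4), (c/.07).round()
E
python3 - <<'E'
from h import *
robot.move_pose(LOOK,[180,0,TH]); f=robot.grab_frame('top'); cv2.imwrite('pics/t4.png',f)
# bin corners from crop of first picture (outer rim, z .016)
uv=[(105+x/5,155+y/5) for x,y in [(84,27),(556,60),(515,540),(30,502)]]
th,R,t,r=fit2(np.array([(107,107),(107,-107),(-107,-107),(-107,107)])/1000,ray('top',uv,.016)); print('bin',np.degrees(th),t,r.round(4))
for d in detect(f,BIN,.004):
    print(d[0],d[1].round(4),round(d[2],1),np.round(d[3],1),d[4:],[ (o,wallgap(d[1],d[2]+q,o)) for o,q in ((.034,0),(.042,0),(.046,90))])
E
```

```text
bin -4.664528446591361 [0.54669592 0.18013432] [0.0004 0.0002 0.0003 0.0005]
T [0.4495 0.0769] 15.5 [210.2 254.6] (125.0, 1) [(0.034, (np.float64(-0.0207), array([-1., -2.]))), (0.042, (np.float64(-0.0245), array([-1., -2.]))), (0.046, (np.float64(-0.0338), array([-1., -2.])))]
T [0.4684 0.1177] 64.9 [191.7 246.1] (228.0, 2) [(0.034, (np.float64(-0.0004), array([-1., -1.]))), (0.042, (np.float64(-0.0042), array([-1., -1.]))), (0.046, (np.float64(-0.0105), array([-1., -1.])))]
T [0.4832 0.2533] 137.9 [130.3 239.7] (257.0, 2) [(0.034, (np.float64(0.0013), array([-1.,  1.]))), (0.042, (np.float64(-0.0018), array([-1.,  1.]))), (0.046, (np.float64(-0.0071), array([-1.,  1.])))]
T [0.5422 0.1087] 17.9 [196.1 212.5] (231.0, 2) [(0.034, (np.float64(-0.0006), array([-0., -1.]))), (0.042, (np.float64(-0.0043), array([-0., -1.]))), (0.046, (np.float64(-0.0094), array([-0., -1.])))]
T [0.5696 0.0658] 56.1 [215.5 200. ] (132.0, 1) [(0.034, (np.float64(-0.0256), array([ 0., -2.]))), (0.042, (np.float64(-0.0291), array([ 0., -2.]))), (0.046, (np.float64(-0.0353), array([ 0., -2.])))]
H [0.5574 0.256 ] 135.7 [129.5 206. ] (110.0, [np.float64(0.017), np.float64(0.049)]) [(0.034, (np.float64(-0.002), array([0., 1.]))), (0.042, (np.float64(-0.0051), array([0., 1.]))), (0.046, (np.float64(-0.0073), array([0., 1.])))]
H [0.6147 0.1023] 58.4 [199.  179.8] (151.5, [np.float64(0.05), np.float64(0.02)]) [(0.034, (np.float64(-0.0045), array([ 1., -1.]))), (0.042, (np.float64(-0.008), array([ 1., -1.]))), (0.046, (np.float64(-0.0079), array([ 1., -1.])))]
```

```bash
sed -i 's/^BX=.*/BX=np.array([.5467,.1801]); BA=np.radians(-4.66)/; s/^BIN=.*/BIN=[(123,163),(213,169),(205,260),(113,255)]/' h.py; cat >>h.py <<'E'
def pickplace(d,spot):
    """d: detection in the bin; spot: (x,y) on the board. Returns True when put down."""
    T=d[0]=='T'; wid,op=(.030,.042) if T else (.018,.032)
    o=[180,0,d[2]-90+180]; x,y=d[1]; z=.0902 if T else .0903
    robot.set_gripper(op)
    robot.move_pose([x,y,.16],o)
    if robot.line_to([x,y,z],vel=.1,guard=8): st('GUARD on descent')
    robot.set_gripper(0); st('closed')
    robot.line_to([x,y,.17],vel=.15); robot.pause(.1); w=st('lifted')['gripper_width']
    if w<wid-.006: return False
    po=[180,0,TH+180]; X,Y=.069+spot[0],spot[1]
    robot.move_pose(W(X,Y,.18),po); w=st('over')['gripper_width']
    if w<wid-.006: return False
    robot.line_to(W(X,Y,z+.04),vel=.12)
    g=robot.line_to(W(X,Y,z+.022),vel=.02,guard=3); st('down %s'%g)
    robot.set_gripper(w+.016)
    robot.line_to(W(X,Y,.17),vel=.15); return True
def look(name):
    robot.move_pose(LOOK,[180,0,TH+180]); f=robot.grab_frame('top'); cv2.imwrite(f'pics/{name}.png',f); return f
E
python3 - <<'E'
from h import *
D=detect(cv2.imread('pics/t4.png'),BIN,.004)
for d in D: print(d[0],d[1].round(4),round(d[2],1),d[4])
d=[d for d in D if d[0]=='T' and d[1][1]>.2][0]
robot.move_pose(LOOK,[180,0,TH+180])
print(pickplace(d,(.036,.060)))
f=look('t5')
for d in detect(f,BIN,.004): print(d[0],d[1].round(4),round(d[2],1),d[4])
cv2.imwrite('pics/t5c.png',cv2.resize(f[130:280,105:400],None,fx=2.6,fy=2.6,interpolation=cv2.INTER_CUBIC))
E
```

```text
T [0.4684 0.1177] 64.9 228.0
T [0.4832 0.2533] 137.9 257.0
T [0.5422 0.1087] 17.9 231.0
H [0.5574 0.256 ] 135.7 110.0
H [0.6147 0.1023] 58.4 151.5
closed t27.3 stand [-0.0476  0.4329] z0.0915 F [-1.1 -0.2  5.6] w0.0279
lifted t28.1 stand [-0.0493  0.4326] z0.1684 F [-0.1 -0.9 -1.7] w0.0279
over t29.5 stand [0.105  0.0614] z0.1800 F [-0.7 -0.5 -0.6] w0.0281
down True t30.6 stand [0.1054 0.0598] z0.1255 F [-0.8 -0.3  4.4] w0.0278
True
T [0.4684 0.1174] 65.7 234.0
T [0.5422 0.1085] 16.6 231.0
H [0.5574 0.256 ] 135.7 112.0
H [0.6145 0.1024] 58.4 151.0
```

View pics/t5c.png

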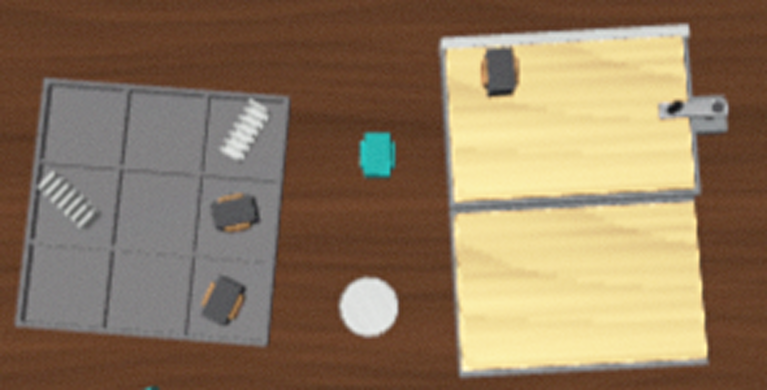

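The first transformer stands upright on the strip half at crop (500,70), and nothing else has moved. I do the remaining parts with a fresh look before each.

```bash
python3 - <<'E'
from h import *
spots=[('T',(.036,.005)),('T',(.036,-.050)),('H',(-.034,.045)),('H',(-.034,-.03))]
f=cv2.imread('pics/t5.png')
for i,(k,s) in enumerate(spots):
    D=detect(f,BIN,.004); print(i,[(d[0],*d[1].round(3),round(d[2]),d[4]) for d in D])
    c=[d for d in D if d[0]==k]
    if len(D)!=4-i or not c: print('odd'); break
    ok=pickplace(c[0],s); f=look(f't6_{i}')
    if not ok: print('LOST'); break
print([(d[0],*d[1].round(3)) for d in detect(f,BIN,.004)])
cv2.imwrite('pics/t6c.png',cv2.resize(f[130:280,105:400],None,fx=2.6,fy=2.6,interpolation=cv2.INTER_CUBIC)); st()
E
```

```text
0 [('T', np.float64(0.468), np.float64(0.117), 66, 234.0), ('T', np.float64(0.542), np.float64(0.109), 17, 231.0), ('H', np.float64(0.557), np.float64(0.256), 136, 112.0), ('H', np.float64(0.615), np.float64(0.102), 58, 151.0)]
closed t35.7 stand [-0.0686  0.2976] z0.0914 F [-0.4 -0.5  6.6] w0.0280
lifted t36.5 stand [-0.0701  0.2977] z0.1685 F [-0.2  0.1 -1.2] w0.0280
over t37.8 stand [0.1048 0.0061] z0.1799 F [ 0.  -0.1 -0.5] w0.0284
down True t38.8 stand [0.1054 0.0048] z0.1255 F [-1.5  0.   5.8] w0.0281
1 [('T', np.float64(0.542), np.float64(0.108), 17, 225.0), ('H', np.float64(0.557), np.float64(0.256), 136, 112.0), ('H', np.float64(0.615), np.float64(0.102), 58, 155.5)]
closed t43.8 stand [0.0047 0.285 ] z0.0916 F [-1.   0.7  7. ] w0.0277
lifted t44.6 stand [0.0031 0.2852] z0.1684 F [-0.  -0.3 -0.6] w0.0279
over t46.2 stand [ 0.105  -0.0493] z0.1797 F [ 0.8 -0.3 -0.8] w0.0284
down True t47.2 stand [ 0.1054 -0.0503] z0.1256 F [-0.4 -0.1  4.1] w0.0278
2 [('H', np.float64(0.558), np.float64(0.255), 136, 107.0), ('H', np.float64(0.615), np.float64(0.102), 59, 154.5)]
closed t52.6 stand [0.0271 0.4317] z0.0916 F [-0.5  0.4  6.1] w0.0164
lifted t53.4 stand [0.0255 0.4314] z0.1683 F [-0.6  0.7  0.7] w0.0161
over t54.8 stand [0.0352 0.0461] z0.1799 F [-0.   0.  -0.4] w0.0162
down True t55.8 stand [0.0354 0.0448] z0.1256 F [-1.8  0.9  6.6] w0.0163
3 [('H', np.float64(0.615), np.float64(0.102), 58, 154.0)]
closed t60.8 stand [0.0768 0.2759] z0.0916 F [ 0.3 -0.2  6.5] w0.0160
lifted t61.6 stand [0.0752 0.276 ] z0.1682 F [-0.5 -0.3 -0.6] w0.0160
over t62.8 stand [ 0.0351 -0.0292] z0.1796 F [ 0.  -0.1 -0.8] w0.0162
down True t63.8 stand [ 0.0353 -0.0303] z0.1256 F [-1.8 -0.4  5. ] w0.0160
[]
 t65.4 stand [-0.0593 -0.1985] z0.1992 F [-0.7  0.1  0.4] w0.0320
```

View pics/t6c.png

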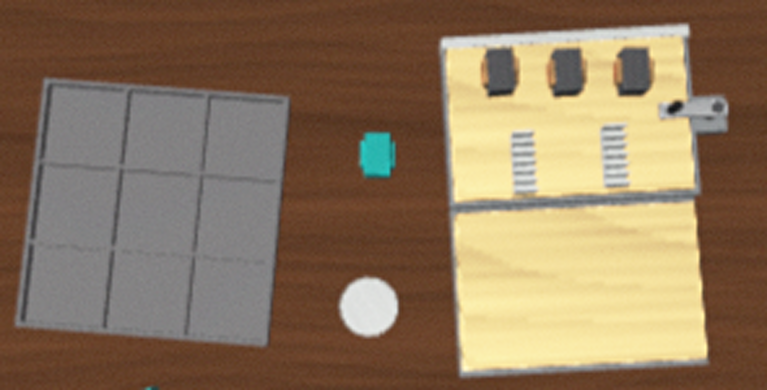

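All five parts are on the board: transformers at crop y≈70, heat sinks at y≈158, and the bin empty. I make one last numeric check, then hand in.

```bash
python3 - <<'E'
from h import *
robot.pause(1.5); f=robot.grab_frame('top'); cv2.imwrite('pics/t7.png',f)
a=cv2.imread('pics/top0.png'); df=cv2.absdiff(f,a).max(2)>60
for c in blobs(df,25): print('changed',cv2.boundingRect(c))
c=proj('top',[W(x,y,.038) for x,y in [(.132,.098),(.132,-.069),(.006,-.069),(.006,.098)]])
for d in detect(f,c,.038):
    if d[0]=='H': print('H',(S(d[1])-[.069,0]).round(4))
hsv=cv2.cvtColor(f,cv2.COLOR_BGR2HSV); reg=np.zeros(f.shape[:2],np.uint8); cv2.fillPoly(reg,[np.int32(c)],1)
for b in blobs(((hsv[...,2]<115)&(hsv[...,1]<60)&(reg>0)),60): print('T',(S(ray('top',cv2.minAreaRect(b)[0],.052)[0])-[.069,0]).round(4))
pv=S(ray('top',(105+718/2.6,130+106/2.6),.0495)[0]);pin=S(ray('top',(105+675/2.6,130+107/2.6),.066)[0]);print(pv,pin,'latch',np.arctan2(pin[1]-pv[1],-(pin[0]-pv[0])))
E
```

```text
changed (506, 344, 6, 14)
changed (195, 334, 76, 16)
changed (455, 233, 27, 13)
changed (131, 232, 9, 16)
changed (494, 230, 18, 14)
changed (491, 220, 14, 11)
changed (426, 219, 21, 15)
changed (454, 187, 58, 60)
changed (375, 180, 8, 14)
changed (190, 168, 18, 23)
changed (277, 144, 95, 64)
H [-0.0369  0.0448]
H [-0.0346 -0.0301]
T [ 0.034  -0.0523]
T [0.0364 0.0031]
T [0.039  0.0584]
[ 0.06953179 -0.12026424] [ 0.06778446 -0.08060257] latch 1.5267689757846306
```

Every part is well inside its half and the latch reads about 1.53 rad. The only changes from the first picture are the arm, the board, the latch and the bin parts. Handing in.

```bash
python3 -c "
from plant import robot
print(robot.job_done(), robot.observe()['time'])"
```

```text
the job is handed in; nothing more can be done
the job is handed in; nothing more can be done
```

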